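# Shelve the tea carton in the free bay of the tea rack

### The arm

A 6-joint arm with a two-finger parallel gripper is mounted at the origin on the work surface. World frame = base frame: x ahead of the robot, y to its left, z up, the work surface at z = 0. Lengths are in m, angles in rad, forces in N, time in s.
With the tool pointing down it reaches from about 0.3 to 0.85 m from the base axis. Payload 4.2 kg.
Tool frame: the origin (TCP) lies where the fingers leave the gripper's body, on its centre line; the fingertips stand 78 mm ahead of it and the grasp point (between the pads) lies 60 mm ahead of it; z points along the fingers, y is the line along which they close (so a half turn about z gives the same grasp; the last joint's range is limited). The gripper opens to 91 mm and grips with 3 to 60 N. Pads are 32 mm wide; open, the fingers measure 118 mm over their backs; the gripper's body (76 mm by 178 mm) begins 60 mm behind the grasp point.
Start: joints at [1.175, 0.32, 1.565, -0, 1.257, -0.02], TCP at [0.211, 0.535, 0.292] pointing down, gripper open.
Joint ranges: [-3.11, 3.11], [-0.84, 2.01], [0.21, 2.61], [-1.34, 4.49], [0.05, 2.63], [-2.56, 2.56]. Speed limits (rad/s): [2.57, 2.57, 3.14, 3.14, 3.14, 3.14].

### API

Orientations are given as a rotation vector (axis times angle).
In Python, from workcell import sense, get_image, get_calibration, sign_off gives the robot as it stands. The module is installed in compiled form; this text tells all that it offers.
- The arm moves only by the tool arm_command, never from a script. Its argument "series" is a list that holds one entry, the list of rows, each a list of 7 numbers: the shift along the tool's x, y, z in units of 0.15 m (1.0 is 0.15 m), then the turn, a rotation vector about the tool's x, y, z in units of pi rad (1.0 is pi rad), then the opening, from -1 (shut) to 1 (fully open). In form: [[[tx, ty, tz, ax, ay, az, hand], ...]]. A call has 1 to 10 rows; each row is the pose to reach, as a shift and turn from the pose commanded when the call began, along the tool's axes at that moment, turning the shorter way round; what a row does not reach only later rows make up. A row lasts 1/10 s, in which the tool goes at most 50 mm and 8.59 degrees, less where a joint would pass 70% of its speed; a pose out of reach is approached as far as the arm can. A call with a number of a shift or a turn outside -1 to 1 is refused whole. A call with a gripper value outside its range is refused whole. The fingers move at their own pace and stop on an object; "squeeze" is the grip in N (left out, the last holds). Time passes only in rows, so rows that repeat a pose let the fingers close. It gives the time, the measured TCP pose, the force, the opening and the grip force at its end, in the units of the state.
- sense(): the state, without advancing time (a new reading comes with each control period).
- get_image(name): name is "scene" or "top"; returns the picture (400x640x3 uint8, red, green, blue); there is no depth.
- get_calibration(name): a dict with "camera_matrix" (3x3 intrinsics, pixels), "rvec" (rotation vector, rad) and "tvec" (3), from world to camera coordinates, as OpenCV has them. Camera axes: x right, y down, z forward; pixel columns grow to the right and rows downward; lengths in m; the calibration is good to about 2 mm. A picture is of the moment at which its call begins. get_calibration takes no time and is no camera call.
- sign_off(): hands the job in; it is judged then, once.
The state is a dict: "time_s": time; "joint_positions": joint angles; "joint_velocities": joint speeds; "tau": joint torques, N m; "tcp_pos": TCP position; "tool_rot": TCP orientation; "ft_force": force on the tool from outside, world axes, zero at the start; "wrist_torque": the same for the moment, N m; "finger_gap": finger opening in m; "finger_force": force on a finger pad.
Only numpy, scipy, OpenCV 4.12 (cv2) and the standard library are available. Lean on these libraries where they do the work, as an engineer would, in place of code of your own. Each camera call takes 0.05 s, during which the arm holds its last target. There are 200 camera calls.

### The job

Put the slim tea carton that lies on the worktop away in the empty bay of the wooden tea rack. First take the little jar off it and stand the jar upright on the bare worktop; then stand the carton upright on one of its short ends on the bare worktop, clear of the rack, and let go of it, so that you can take it again from above and slide it down into the empty bay until it rests fully on the bay's floor. Do not tip the jar, and do not disturb the other cartons and things.

Things in the scene. Friction and masses are not known exactly. Their poses are not given: they have to be found in the camera images.
- carton: the slim tea carton, plain brown cardboard with a paper band, 132 (x) x 60 (y) x 22 (z) mm, 0.16 kg or so; at the start it lies flat on the worktop with the jar on it. Origin at its centre; x along its length, z through its thickness. To be stood with x vertical, either end up.
- jar: small round jar with a steel lid, 42 mm diameter, 62 mm high; stands on the carton at the start. Origin at the centre of its underside, z up.
- rack: wooden tea rack, fixed, 76 (x) x 96.5 (y) mm; origin under its centre, z up. Three equal bays along y at -30.5, 0, 30.5 mm, each 64 (x) x 25.5 (y) mm inside, open on top, floor 8 mm above the worktop. Walls along x: 5 mm thick, 75 mm high; end panels at x = -35 and 35 mm: 6 mm thick, 100 mm high. Two bays hold a short carton; one is empty.
- pad: thin grey felt pad (60 x 22 x 1 mm, no hindrance) glued on the floor of the empty bay and so marking it. Origin on the bay's floor, 8 mm above the worktop, at the bay's centre; x and y as the rack's.
- tea_a: short tea carton standing in a bay of the rack, 60 (x) x 22 (y) x 78 (z) mm, top 86 mm above the worktop. Origin at its centre. Leave it in its bay.
- tea_b: the other short tea carton standing in the rack, same size, origin at its centre. Leave it in its bay.
- mug: bystander: white mug, rim 80 mm across, 90 mm high, handle at its +y reaching about 75 mm from its axis. Origin at the centre of its underside.
- bottle: bystander: amber bottle, 60 mm across, 180 mm high. Origin at the centre of its underside.
- cups: bystander: closed stack of white paper cups, 76 mm across at the top, 130 mm high. Origin at the centre of its underside.
- can: bystander: small can, 50 mm across, 60 mm high. Origin at the centre of its underside.
- big_box: bystander: larger, thicker carton lying flat, 150 (x) x 95 (y) x 32 (z) mm; it fits no bay. Origin at its centre.
- spoon: bystander: spoon lying flat along its x, about 200 mm long, 25 mm high or less. Origin near its middle.

How it is judged:
By the outcome, as a careful person would: the job done as asked, in the order asked, and still so for the second after the job is handed in, with the robot touching nothing.
It also fails if it takes over 72 s, if anything falls off the work surface, if the arm or the gripper's body presses on something with over 40 N, if the wrist force passes 120 N, or if a joint passes its speed limit or range.

## Working session

There is one attempt and no reset: what is moved stays moved. The work goes in short steps, Python scripts to look and compute and a tool call to move; the robot and the scene stay as the last step left them, time stands still between calls to the robot, and variables do not carry over. Pictures are saved under pics/ and viewed, at most 10 in all, crops included, and the job is handed in when it is done.

Besides the shell and the picture viewer there is one more tool, called after "Emit:" as name(argument=value, ...) on one line, values as JSON. arm_command: Moves the arm, as the interface text tells. Its arguments: {"type":"object","properties":{"series":{"type":"array","items":{"type":"array","items":{"type":"array","items":{"type":"number","minimum":-1,"maximum":1}}}},"squeeze":{"type":"number"}},"required":["series"]}

```bash
mkdir -p pics; cat > h.py <<'E'
import numpy as np, cv2
from workcell import *
from scipy.spatial.transform import Rotation as R
def cal(n):
    c=get_calibration(n); K=np.array(c["camera_matrix"],float); r=cv2.Rodrigues(np.array(c["rvec"],float))[0]; return K,r,np.array(c["tvec"],float).ravel()
def ray(n,uv):
    K,r,t=cal(n); d=r.T@np.linalg.inv(K)@np.array([uv[0],uv[1],1.]); return -r.T@t,d
def onz(n,uv,z):
    o,d=ray(n,uv); return o+d*(z-o[2])/d[2]
def proj(n,p):
    K,r,t=cal(n); q=K@(r@np.array(p,float)+t); return q[:2]/q[2]
def save(n,f):
    im=get_image(n); cv2.imwrite(f,im[...,::-1]); return im
def two(uv1,uv2):
    o1,d1=ray("top",uv1);o2,d2=ray("scene",uv2)
    s=np.linalg.lstsq(np.c_[d1,-d2],o2-o1,rcond=None)[0]; a=o1+s[0]*d1;b=o2+s[1]*d2
    return (a+b)/2,np.linalg.norm(a-b)
def to(goal,rot=None):
    "rows numbers for tcp goal (and rotation matrix)"
    s=sense(); A=R.from_rotvec(s["tool_rot"]); v=A.inv().apply(np.array(goal)-s["tcp_pos"])/.15
    w=(A.inv()*R.from_matrix(rot)).as_rotvec()/np.pi if rot is not None else np.zeros(3)
    return np.round(np.r_[v,w],4)
E
python3 - <<'E'
from h import *
for n in("top","scene"):
    save(n,f"pics/{n}0.png"); K,r,t=cal(n); print(n,K[0,0],-r.T@t,r[2])
s=sense();print(s)
E
```

```text
top 417.4852265206323 [0.39706902 0.00929434 1.22792123] [ 0.16914108 -0.01080233 -0.98553265]
scene 424.91140939870513 [1.5815206  0.26408962 0.89272782] [-0.76147819 -0.20740944 -0.61411098]
{'time_s': 0.1, 'joint_positions': array([ 1.17500545e+00,  3.20229775e-01,  1.56552191e+00, -1.10833116e-05,
        1.25739954e+00, -2.00131017e-02]), 'joint_velocities': array([ 0.00105461, -0.00113053, -0.00316349, -0.00104253,  0.00105169,
       -0.0002647 ]), 'tau': array([-1.74704390e-03, -4.13333774e+01, -2.32509702e+01,  7.27449870e-02,
        4.22195171e-02, -4.57141925e-05]), 'tcp_pos': array([0.21091014, 0.53458375, 0.29151686]), 'tool_rot': array([-5.86739875e-01, -3.08599717e+00,  2.39865958e-03]), 'ft_force': array([ 0.47483745, -0.39689734,  0.03913286]), 'wrist_torque': array([-0.02472803, -0.03336063,  0.03488004]), 'finger_force': 0.0, 'finger_gap': 0.09125098467237955}
```

View pics/top0.png

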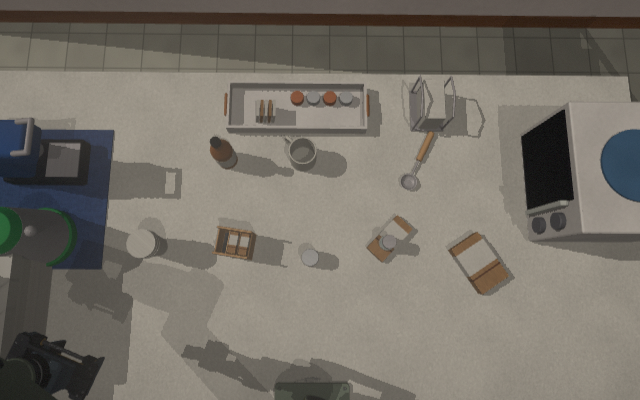

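View pics/scene0.png

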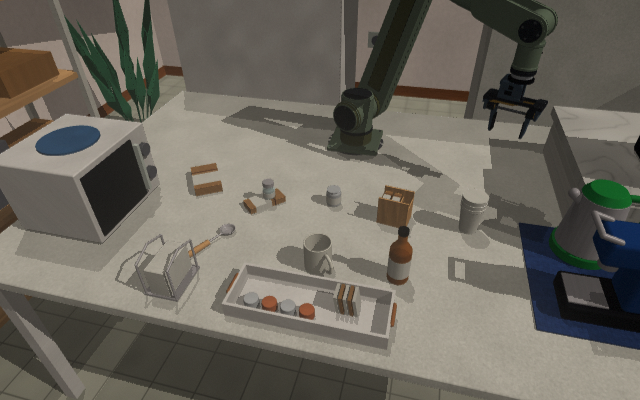

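The top view shows the carton at about (390,238) with the jar on it at (389,242), the rack at (236,242) and the can at (310,258). The big box is at (478,262), the spoon at (415,165), the mug at (301,152), the bottle at (221,152) and the cups at (145,243). I'll zoom in on the carton and rack.

```bash
python3 - <<'E'
from h import *
a=cv2.imread("pics/top0.png");b=cv2.imread("pics/scene0.png")
c=lambda im,x,y,w,h:cv2.resize(im[y:y+h,x:x+w],(400,300),interpolation=cv2.INTER_CUBIC)
# each crop 64x48 -> x6.25
o=np.vstack([np.hstack([c(a,358,210,64,48),c(a,204,216,64,48)]),np.hstack([c(b,234,170,64,48),c(b,364,182,64,48)])])
cv2.imwrite("pics/crop0.png",np.clip(o*1.4,0,255).astype(np.uint8))
for n,uv in(("top",(390,238)),("top",(236,242)),("scene",(265,202)),("scene",(395,218)),("top",(310,258)),("top",(478,262)),("top",(415,165)),("top",(301,152))): print(n,uv,onz(n,uv,0.02).round(3))
E
```

```text
top (390, 238) [ 0.5   -0.226  0.02 ]
top (236, 242) [0.487 0.219 0.02 ]
scene (265, 202) [ 0.524 -0.212  0.02 ]
scene (395, 218) [0.506 0.225 0.02 ]
top (310, 258) [0.442 0.006 0.02 ]
top (478, 262) [ 0.432 -0.478  0.02 ]
top (415, 165) [ 0.719 -0.307  0.02 ]
top (301, 152) [0.757 0.034 0.02 ]
```

View pics/crop0.png

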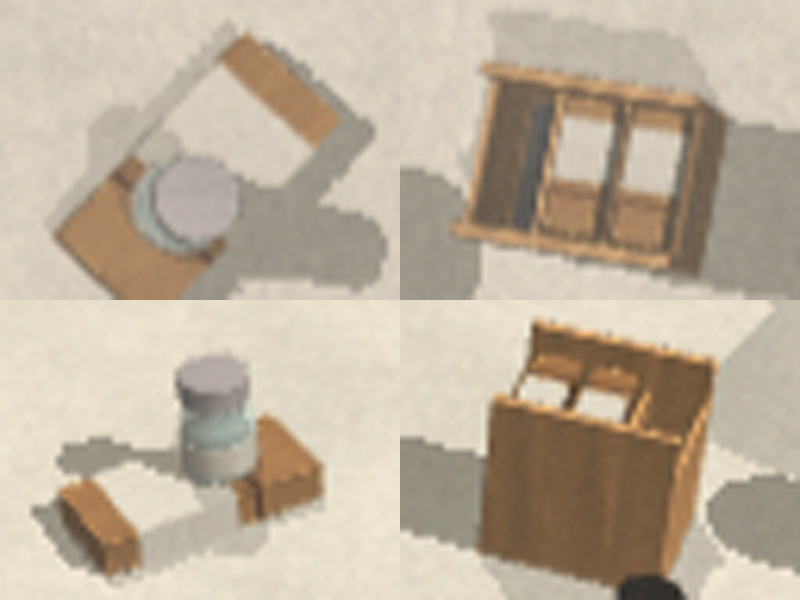

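The empty bay is the +y one; its dark pad shows at the left in the top crop. Next I'll measure the corners and the jar.

```bash
python3 - <<'E'
from h import *
def px(c,off,q): return ((c[0]-q[0]+.5)/6.25-.5+off[0],(c[1]-q[1]+.5)/6.25-.5+off[1])
T=lambda cs,off,q,n,z:np.array([onz(n,px(c,off,q),z) for c in cs])[:,:2]
P=T([(485,67),(697,97),(668,267),(455,235)],(204,216),(400,0),"top",.1)
print("rack top",P.round(4),P.mean(0),[np.linalg.norm(P[i]-P[i-1]).round(4) for i in range(4)])
d=P[0]-P[1]+P[3]-P[2];print("y-axis ang",np.degrees(np.arctan2(d[1],d[0])))
P=T([(536,322),(715,362),(683,440),(493,400)],(364,182),(400,300),"scene",.1)
print("rack scene",P.round(4),P.mean(0),[np.linalg.norm(P[i]-P[i-1]).round(4) for i in range(4)])
d=-P[0]+P[1]-P[3]+P[2];print("y-axis ang",np.degrees(np.arctan2(d[1],d[0])))
a=cv2.imread("pics/top0.png");b=cv2.imread("pics/scene0.png")
def brown(im,x,y,w,h):
    hs=cv2.cvtColor(im,cv2.COLOR_BGR2HSV);m=cv2.inRange(hs,(3,75,40),(25,255,255));k=np.zeros_like(m);k[y:y+h,x:x+w]=m[y:y+h,x:x+w];return k
for n,im,box in(("top",a,(358,205,64,62)),("scene",b,(234,170,64,52))):
    m=brown(im,*box);pts=np.argwhere(m)[:,::-1]
    W=np.array([onz(n,p,.022)[:2] for p in pts]);r=cv2.minAreaRect(W.astype(np.float32)*1000);print(n,"carton rect",r)
    print(np.round(cv2.boxPoints(r)))
# jar lid
print("lid",onz("top",px((197,198),(358,210),(0,0)),.084),onz("scene",px((212,367),(234,170),(0,300)),.084))
print("two",two(px((197,198),(358,210),(0,0)),px((212,367),(234,170),(0,300))))
P=T([(245,35),(341,122),(57,235)],(358,210),(0,0),"top",.022);print(P,np.linalg.norm(P[1]-P[0]),np.linalg.norm(P[2]-P[0]))
P=T([(265,417),(325,465)],(234,170),(0,300),"scene",.022);print(P,np.linalg.norm(P[1]-P[0]))
E
```

```text
rack top [[0.5229 0.2576]
 [0.5103 0.1656]
 [0.4373 0.1758]
 [0.4506 0.2673]] [0.48029835 0.21658026] [np.float64(0.073), np.float64(0.0929), np.float64(0.0737), np.float64(0.0925)]
y-axis ang 81.99940046233324
rack scene [[0.4452 0.1791]
 [0.4591 0.2712]
 [0.5277 0.2614]
 [0.517  0.1673]] [0.48726163 0.21975991] [np.float64(0.0728), np.float64(0.0932), np.float64(0.0693), np.float64(0.0947)]
y-axis ang 82.47987067895804
top carton rect ((500.6490478515625, -223.73744201660156), (59.71487808227539, 132.17388916015625), 46.539310455322266)
[[ 432. -200.]
 [ 528. -291.]
 [ 569. -248.]
 [ 473. -157.]]
scene carton rect ((517.0180053710938, -215.9440460205078), (83.71234130859375, 139.57391357421875), 46.37437438964844)
[[ 438. -198.]
 [ 539. -294.]
 [ 596. -234.]
 [ 495. -137.]]
lid [ 0.48586509 -0.2108086   0.084     ] [ 0.48630788 -0.21036436  0.084     ]
two (array([ 0.48584931, -0.21072385,  0.08366289]), np.float64(0.0003043567131639309))
[[ 0.56689351 -0.24728074]
 [ 0.526288   -0.29080836]
 [ 0.47334138 -0.15758344]] 0.059526979866256935 0.12960557705852707
[[ 0.44236958 -0.20042684]
 [ 0.47770274 -0.15329151]] 0.05890816278942984
```

```bash
cat >> h.py <<'E'
def down(az):
    "tool down, tool x at azimuth az deg"
    c,s=np.cos(np.radians(az)),np.sin(np.radians(az)); return np.array([[c,s,0],[s,-c,0],[0,0,-1.]])
def plan(goal,az,n,start=None):
    s=sense() if start is None else None
    p,A=(s["tcp_pos"],R.from_rotvec(s["tool_rot"]))
    x=A.as_matrix()[:,0]; a0=np.degrees(np.arctan2(x[1],x[0]))
    print("az now",a0)
    for k in range(n):
        q=p+(np.array(goal)-p)/(n-k); a1=a0+(az-a0)/(n-k); B=R.from_matrix(down(a1))
        print(np.round(np.r_[A.inv().apply(q-p)/.15,(A.inv()*B).as_rotvec()/np.pi],3),q.round(3)); p,A,a0=q,B,a1
E
python3 -c "
from h import *
plan([.486,-.211,.2],-43.5,6)
print(158.5-202)"
```

```text
az now 158.4697149078564
[-0.588 -0.658  0.103 -0.     0.     0.187] [0.257 0.41  0.276]
[-0.855 -0.222  0.102  0.     0.     0.187] [0.303 0.286 0.261]
[-0.834  0.289  0.102  0.     0.     0.187] [0.348 0.162 0.246]
[-0.534  0.703  0.102  0.     0.     0.187] [0.394 0.038 0.231]
[-0.055  0.881  0.102  0.     0.     0.187] [ 0.44  -0.087  0.215]
[0.443 0.764 0.102 0.    0.    0.187] [ 0.486 -0.211  0.2  ]
-43.5
```

Emit:
arm_command(series=[[[-0.588,-0.658,0.1,0,0,0.187,1],[-0.588,-0.658,0.1,0,0,0.187,1],[-0.588,-0.658,0.1,0,0,0.187,1],[-0.588,-0.658,0.1,0,0,0.187,1],[-0.588,-0.658,0.1,0,0,0.187,1]]], squeeze=15)

```text
time_s: 0.6
tcp_pos: [0.2571, 0.4098, 0.2771]
tool_rot: [-1.457, -2.783, 0.0]
ft_force: [-0.6, 0.0, -0.2]
finger_gap: 0.0912
finger_force: 0.0
```

Emit:
arm_command(series=[[[-0.855,-0.222,0.1,0,0,0.187,1],[-0.855,-0.222,0.1,0,0,0.187,1],[-0.855,-0.222,0.1,0,0,0.187,1],[-0.855,-0.222,0.1,0,0,0.187,1],[-0.855,-0.222,0.1,0,0,0.187,1]]])

```text
time_s: 1.1
tcp_pos: [0.303, 0.2863, 0.2623]
tool_rot: [-2.197, -2.245, -0.001]
ft_force: [-0.5, 0.6, -0.3]
finger_gap: 0.0911
finger_force: 0.0
```

Emit:
arm_command(series=[[[-0.834,0.289,0.1,0,0,0.187,1],[-0.834,0.289,0.1,0,0,0.187,1],[-0.834,0.289,0.1,0,0,0.187,1],[-0.834,0.289,0.1,0,0,0.187,1],[-0.834,0.289,0.1,0,0,0.187,1]]])

```text
time_s: 1.6
tcp_pos: [0.3491, 0.1624, 0.2473]
tool_rot: [-2.751, -1.516, -0.001]
ft_force: [0.3, 0.0, 0.0]
finger_gap: 0.091
finger_force: 0.0
```

Emit:
arm_command(series=[[[-0.534,0.703,0.1,0,0,0.187,1],[-0.534,0.703,0.1,0,0,0.187,1],[-0.534,0.703,0.1,0,0,0.187,1],[-0.534,0.703,0.1,0,0,0.187,1],[-0.534,0.703,0.1,0,0,0.187,1]]])

```text
time_s: 2.1
tcp_pos: [0.3951, 0.0383, 0.2322]
tool_rot: [-3.072, -0.657, 0.0]
ft_force: [-0.1, 0.8, 0.7]
finger_gap: 0.0915
finger_force: 0.0
```

Emit:
arm_command(series=[[[-0.055,0.881,0.1,0,0,0.187,1],[-0.055,0.881,0.1,0,0,0.187,1],[-0.055,0.881,0.1,0,0,0.187,1],[-0.055,0.881,0.1,0,0,0.187,1],[-0.055,0.881,0.1,0,0,0.187,1]]])

```text
time_s: 2.6
tcp_pos: [0.4409, -0.0856, 0.217]
tool_rot: [-3.131, 0.258, 0.001]
ft_force: [0.1, -0.2, -0.2]
finger_gap: 0.091
finger_force: 0.0
```

Emit:
arm_command(series=[[[0.443,0.764,0.1,0,0,0.187,1],[0.443,0.764,0.1,0,0,0.187,1],[0.443,0.764,0.1,0,0,0.187,1],[0.443,0.764,0.1,0,0,0.187,1],[0.443,0.764,0.1,0,0,0.187,1]]])

```text
time_s: 3.1
tcp_pos: [0.4867, -0.2096, 0.202]
tool_rot: [-2.922, 1.152, 0.001]
ft_force: [-0.7, -0.5, -0.5]
finger_gap: 0.091
finger_force: 0.0
```

```bash
python3 -c "
from h import *
s=sense();print(s['time_s'],s['tcp_pos'],s['joint_positions'],s['ft_force'])
print(to([.486,-.211,.116],down(-43.5)))"
```

```text
3.1 [ 0.48674576 -0.20959147  0.20195071] [-4.28515351e-01  3.25577330e-01  1.80181771e+00  5.12473395e-04
  1.01500828e+00  1.89300563e+00] [-0.74474526 -0.50472993 -0.49282996]
[ 3.30e-03  1.03e-02  5.73e-01 -0.00e+00  3.00e-04  2.60e-03]
```

Emit:
arm_command(series=[[[0,0.01,0.4,0,0,0,1],[0,0.01,0.57,0,0,0,1],[0,0.01,0.57,0,0,0,1],[0,0.01,0.57,0,0,0,-1],[0,0.01,0.57,0,0,0,-1],[0,0.01,0.57,0,0,0,-1],[0,0.01,0.57,0,0,0,-1],[0,0.01,0.57,0,0,0,-1],[0,0.01,0.57,0,0,0,-1],[0,0.01,0.57,0,0,0,-1]]], squeeze=12)

```text
time_s: 4.1
tcp_pos: [0.4854, -0.2116, 0.1171]
tool_rot: [-2.918, 1.164, -0.001]
ft_force: [0.5, 0.9, 2.4]
finger_gap: 0.0416
finger_force: 12.0
```

```bash
python3 -c "
from h import *
s=sense();print(s['time_s'],s['tcp_pos'],s['finger_gap'],s['finger_force'])
print(to([.486,-.211,.19],down(-43.5)), to([.62,-.08,.19],down(-43.5)))"
```

```text
4.1 [ 0.4853894  -0.21163977  0.11708544] 0.0416297326328871 12.000289438292384
[ 3.000e-04 -6.200e-03 -4.861e-01 -2.000e-04 -2.000e-04 -0.000e+00] [ 4.7100e-02 -1.2546e+00 -4.8530e-01 -2.0000e-04 -2.0000e-04 -0.0000e+00]
```

Emit:
arm_command(series=[[[0,0,-0.2,0,0,0,-1],[0,0,-0.4,0,0,0,-1],[0,-0.2,-0.4,0,0,0,-1],[0,-0.4,-0.4,0,0,0,-1],[0,-0.6,-0.4,0,0,0,-1],[0,-0.6,-0.4,0,0,0,-1]]])

```text
time_s: 4.7
tcp_pos: [0.5491, -0.1444, 0.1766]
tool_rot: [-2.919, 1.159, -0.002]
ft_force: [-0.1, 0.1, -2.2]
finger_gap: 0.0414
finger_force: 12.0
```

Emit:
arm_command(series=[[[0,-0.2,0,0,0,0,-1],[0,-0.4,0,0,0,0,-1],[0,-0.65,0,0,0,0,-1],[0,-0.65,0.2,0,0,0,-1],[0,-0.65,0.4,0,0,0,-1],[0,-0.65,0.45,0,0,0,-1],[0,-0.65,0.5,0,0,0,-1],[0,-0.65,0.52,0,0,0,-1],[0,-0.65,0.52,0,0,0,-1],[0,-0.65,0.52,0,0,0,-1]]])

```text
time_s: 5.7
tcp_pos: [0.6148, -0.0759, 0.0999]
tool_rot: [-2.917, 1.164, -0.003]
ft_force: [0.5, -0.5, -1.0]
finger_gap: 0.0412
finger_force: 12.0
```

```bash
python3 -c "
from h import *
s=sense();print(s['time_s'],s['tcp_pos'],s['finger_gap'],s['finger_force'],s['ft_force'])"
```

```text
5.7 [ 0.61475439 -0.0758798   0.09989181] 0.04121637580816665 11.999620988499373 [ 0.50148577 -0.46330927 -1.04023937]
```

Emit:
arm_command(series=[[[0,0,0.013,0,0,0,-1],[0,0,0.02,0,0,0,-1],[0,0,0.026,0,0,0,-1],[0,0,0.03,0,0,0,-1],[0,0,0.03,0,0,0,-1]]])

```text
time_s: 6.2
tcp_pos: [0.6143, -0.0756, 0.0951]
tool_rot: [-2.918, 1.164, -0.001]
ft_force: [-1.6, -0.1, 4.5]
finger_gap: 0.0416
finger_force: 12.0
```

Emit:
arm_command(series=[[[0,0,0,0,0,0,0],[0,0,0,0,0,0,0.6],[0,0,0,0,0,0,1],[0,0,-0.1,0,0,0,1],[0,0,-0.3,0,0,0,1],[0,0,-0.6,0,0,0,1],[-0.2,0,-0.9,0,0,0,1],[-0.4,0.2,-0.9,0,0,0,1],[-0.4,0.4,-0.9,0,0,0,1],[-0.4,0.6,-0.9,0,0,0,1]]])

```text
time_s: 7.2
tcp_pos: [0.5076, -0.0994, 0.2297]
tool_rot: [-2.919, 1.161, -0.002]
ft_force: [0.3, -0.4, 0.2]
finger_gap: 0.091
finger_force: 0.0
```

```bash
python3 - <<'E'
from h import *
a=save("top","pics/t1.png")[...,::-1];b=save("scene","pics/s1.png")[...,::-1]
c=lambda im,x,y,w,h:cv2.resize(im[y:y+h,x:x+w],(400,300),interpolation=cv2.INTER_CUBIC)
cv2.imwrite("pics/c1.png",np.clip(np.hstack([c(a,320,180,100,75),c(b,230,150,100,75)])*1.4,0,255).astype(np.uint8))
hs=cv2.cvtColor(np.ascontiguousarray(a),cv2.COLOR_BGR2HSV);m=cv2.inRange(hs,(3,75,40),(25,255,255))
k=np.zeros_like(m);k[205:267,358:422]=m[205:267,358:422]
W=np.array([onz("top",p[::-1],.022)[:2] for p in np.argwhere(k)])
r=cv2.minAreaRect(W.astype(np.float32)*1000);print(r,cv2.boxPoints(r).round())
print(sense()["tcp_pos"])
E
```

```text
((484.3231506347656, -241.2522735595703), (20.16738510131836, 132.6086883544922), 51.582550048828125) [[ 426. -208.]
 [ 530. -290.]
 [ 543. -275.]
 [ 439. -192.]]
[ 0.50630847 -0.10096695  0.22934703]
```

View pics/c1.png

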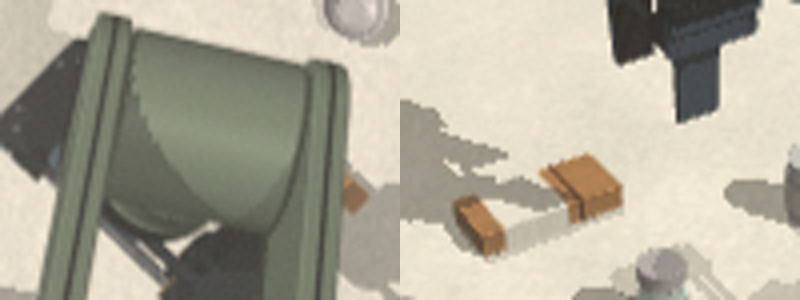

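The jar stands upright at the top right of the top crop, about (.615,-.076), and the carton's corners haven't moved in the scene view. Now I'll grasp the carton across its width, 25 mm off centre.

```bash
python3 -c "
from h import *
print(to([.519,-.241,.083],down(-43.5)))"
```

```text
[ 7.060e-01  6.161e-01  9.760e-01  5.000e-04  2.000e-04 -6.000e-04]
```

Emit:
arm_command(series=[[[0.3,0.3,0,0,0,0,1],[0.706,0.616,0,0,0,0,1],[0.706,0.616,0.1,0,0,0,1],[0.706,0.616,0.4,0,0,0,1],[0.706,0.616,0.7,0,0,0,1],[0.706,0.616,0.85,0,0,0,1],[0.706,0.616,0.93,0,0,0,1],[0.706,0.616,0.976,0,0,0,1],[0.706,0.616,0.976,0,0,0,1],[0.706,0.616,0.976,0,0,0,1]]])

```text
time_s: 8.3
tcp_pos: [0.523, -0.2397, 0.084]
tool_rot: [2.918, -1.164, 0.004]
ft_force: [0.5, 0.1, 0.2]
finger_gap: 0.0915
finger_force: 0.0
```

Emit:
arm_command(series=[[[0,0,0,0,0,0,0.3],[0,0,0,0,0,0,-1],[0,0,0,0,0,0,-1],[0,0,0,0,0,0,-1],[0,0,0,0,0,0,-1],[0,0,0,0,0,0,-1],[0,0,0,0,0,0,-1]]], squeeze=25)

```text
time_s: 9.0
tcp_pos: [0.522, -0.2397, 0.0832]
tool_rot: [2.918, -1.164, 0.0]
ft_force: [-1.9, -1.3, 4.9]
finger_gap: 0.06
finger_force: 25.0
```

```bash
python3 -c "
from h import *
s=sense();print(s)
save('scene','pics/s2.png')"
```

```text
{'time_s': 9.0, 'joint_positions': array([-4.50362035e-01,  5.24513789e-01,  1.82922177e+00, -3.23042694e-04,
        7.87570830e-01,  1.87958620e+00]), 'joint_velocities': array([ 1.59069908e-03, -1.78138446e-05,  4.03281705e-04,  6.83914209e-04,
       -5.53566623e-05, -8.19981635e-04]), 'tau': array([ 7.23349079e-01, -4.30950594e+01, -1.61589235e+01,  3.94725697e-01,
       -4.33222074e-01,  2.06924166e-02]), 'tcp_pos': array([ 0.52197597, -0.23966802,  0.08318044]), 'tool_rot': array([ 2.91788152e+00, -1.16361915e+00,  4.23062141e-04]), 'ft_force': array([-1.87102047, -1.29078337,  4.85849737]), 'wrist_torque': array([-0.18754682,  0.49769428,  0.02506076]), 'finger_force': 24.973462522029877, 'finger_gap': 0.06000178440728997}
```

```bash
python3 -c "
from h import *
q2=np.array([.3202,.5245,.3256]);q3=np.array([1.5655,1.8292,1.8018]);r=np.array([.5747,.5744,.530]);z=np.array([.2915,.0832,.20195])
a=np.linalg.lstsq(np.c_[np.sin(q2),np.sin(q2+q3)],r,rcond=None);print(a[0],a[1])
b=np.linalg.lstsq(np.c_[np.cos(q2),np.cos(q2+q3),np.ones(3)],z,rcond=None);print(b[0])
a2,a3=a[0];h=(z-a2*np.cos(q2)-a3*np.cos(q2+q3));print('d1-L',h)
for L in(.12,.17,.22,.27):
  d1=h.mean()+L
  for rt in(.5,.55,.6):
    R_=rt+L;Z=.094-d1;D=np.hypot(R_,Z)
    if D>a2+a3: print(L,rt,'far');continue
    c3=(D*D-a2*a2-a3*a3)/(2*a2*a3);t3=np.arccos(c3);t2=np.pi/2-np.arctan2(Z,R_)-np.arctan2(a3*np.sin(t3),a2+a3*c3)
    print(L,rt,d1,'q2',t2,'q3',t3,'q5',1.5*np.pi-t2-t3)
"
```

```text
[0.55292173 0.41913161] [1.22185662e-05]
[ 0.57419425  0.40518723 -0.12801282]
d1-L [-0.1035026  -0.09976433 -0.10049108]
0.12 0.5 0.018747327788903423 q2 0.731937288211121 q3 1.7691427970849447 q5 2.211308895088624
0.12 0.55 0.018747327788903423 q2 0.7894168080265082 q3 1.6287168053851868 q5 2.294255366972995
0.12 0.6 0.018747327788903423 q2 0.8521999097443965 q3 1.4786058731250933 q5 2.3815831975151998
0.17 0.5 0.06874732778890344 q2 0.8597235088245848 q3 1.639580794863857 q5 2.2130846766962478
0.17 0.55 0.06874732778890344 q2 0.917195948594483 q3 1.4894889926568335 q5 2.3057040391333734
0.17 0.6 0.06874732778890344 q2 0.9819218356978849 q3 1.326417737213675 q5 2.4040494074731296
0.22 0.5 0.11874732778890343 q2 0.9865920013335444 q3 1.489543687900421 q5 2.2362532911507245
0.22 0.55 0.11874732778890343 q2 1.0468121547449871 q3 1.326473920840043 q5 2.3391029047996597
0.22 0.6 0.11874732778890343 q2 1.1171087993398743 q3 1.1445870439520263 q5 2.450693137092789
0.27 0.5 0.16874732778890345 q2 1.1157850816793056 q3 1.3153967725357303 q5 2.2812071261696536
0.27 0.55 0.16874732778890345 q2 1.1826143623113916 q3 1.1327674120851372 q5 2.397007205988161
0.27 0.6 0.16874732778890345 q2 1.2649256530575883 q3 0.9191877338385476 q5 2.5282755934885537
```

View pics/s2.png

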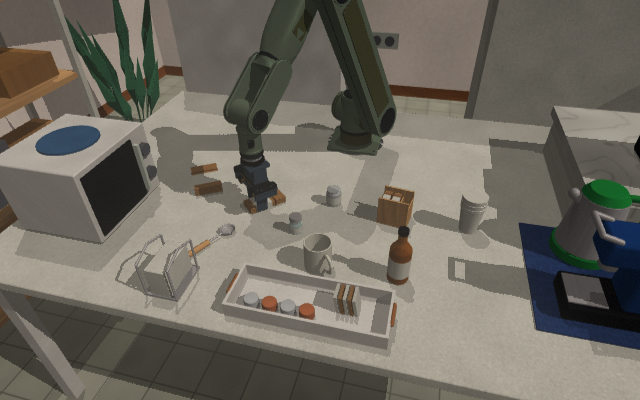

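Emit:
arm_command(series=[[[0,0,-0.1,0,0,0,-1],[0,0,-0.4,0,0,-0.05,-1],[0,0,-0.7,0,0,-0.1,-1],[-0.1,0,-1,0,0,-0.15,-1],[-0.3,0,-1,0,0,-0.2,-1],[-0.4,0,-1,0,0,-0.25,-1],[-0.4,0,-1,0,0,-0.3,-1],[-0.4,0,-1,0,0,-0.35,-1],[-0.4,0,-1,0,0,-0.4,-1],[-0.4,0,-1,0,0,-0.44,-1]]])

```text
time_s: 10.05
tcp_pos: [0.4782, -0.1978, 0.2321]
tool_rot: [-3.001, -0.923, 0.001]
ft_force: [0.3, -0.2, -1.6]
finger_gap: 0.0595
finger_force: 25.0
```

Emit:
arm_command(series=[[[0,0,0,0,0,-0.05,-1],[0,0,0,0,0,-0.1,-1],[0,0,0,0,0,-0.15,-1],[0,0,0,0,0,-0.2,-1],[0,0,0,0,0,-0.25,-1],[0,0,0,0,0,-0.3,-1],[0,0,0,0,0,-0.35,-1],[0,0,0,0,0,-0.4,-1],[0,0,0,0,0,-0.44,-1],[0,0,0,0,0,-0.44,-1]]])

```text
time_s: 11.05
tcp_pos: [0.4782, -0.1978, 0.2319]
tool_rot: [-1.728, -2.622, -0.001]
ft_force: [-0.3, -0.3, -2.5]
finger_gap: 0.0598
finger_force: 25.0
```

```bash
cat >> h.py <<'E'
def inward(az):
    "tool horizontal, pointing to the base along azimuth az, tool x up"
    z=-np.array([np.cos(np.radians(az)),np.sin(np.radians(az)),0]); x=np.array([0,0,1.]); return np.c_[x,np.cross(z,x),z]
E
python3 -c "
from h import *
s=sense();print(s['time_s'],s['tcp_pos'],s['finger_gap'],s['ft_force'],s['joint_positions'])
print(to([.4114,-.2472,.24],down(149)),to([.4114,-.2472,.22],inward(-31)))"
```

```text
11.05 [ 0.47817957 -0.19781023  0.23194141] 0.05979230269920935 [-0.29786068 -0.27275997 -2.49338753] [-4.14819361e-01  2.78387122e-01  1.78670292e+00  8.13045636e-04
  1.07811227e+00 -8.20709175e-01]
[-0.1269 -0.539  -0.0536 -0.     -0.0006 -0.1987] [-0.1271 -0.5389  0.0797  0.1556  0.4817 -0.1556]
```

Emit:
arm_command(series=[[[-0.03,-0.1,0,0,0,-0.045,-1],[-0.06,-0.3,0,0,0,-0.09,-1],[-0.127,-0.54,0,0,0,-0.135,-1],[-0.127,-0.54,0,0,0,-0.18,-1],[-0.127,-0.54,0,0,0,-0.199,-1],[-0.127,-0.54,0,0,0,-0.199,-1]]])

```text
time_s: 11.65
tcp_pos: [0.411, -0.2473, 0.2322]
tool_rot: [-0.844, -3.025, -0.001]
ft_force: [-0.2, 0.7, -1.5]
finger_gap: 0.0596
finger_force: 25.0
```

Emit:
arm_command(series=[[[0,0,0,0,0.045,0,-1],[0,0,0,0,0.09,0,-1],[0,0,0,0,0.135,0,-1],[0,0,0,0,0.18,0,-1],[0,0,0,0,0.225,0,-1],[0,0,0,0,0.27,0,-1],[0,0,0,0,0.315,0,-1],[0,0,0,0,0.36,0,-1],[0,0,0,0,0.4,0,-1],[0,0,0,0,0.4,0,-1]]])

```text
time_s: 12.65
tcp_pos: [0.412, -0.2474, 0.2291]
tool_rot: [-0.51, -1.828, -0.371]
ft_force: [0.1, -0.6, -3.0]
finger_gap: 0.0597
finger_force: 25.0
```

```bash
python3 -c "
from h import *
s=sense();print(s['time_s'],s['tcp_pos'],s['finger_gap'],s['ft_force'],s['joint_positions'])
print(to([.4114,-.2472,.2],inward(-31)))"
```

```text
12.65 [ 0.41199232 -0.24744435  0.22910235] 0.05969999038494212 [ 0.0849473  -0.62818086 -3.04639813] [-0.55742728  0.74986881  1.45026399 -0.01704447  2.2024355  -1.58450805]
[-0.1835 -0.0005  0.0632  0.0006  0.0986 -0.0003]
```

Emit:
arm_command(series=[[[-0.05,0,0.02,0,0.04,0,-1],[-0.1,0,0.04,0,0.08,0,-1],[-0.18,0,0.063,0,0.0986,0,-1],[-0.18,0,0.063,0,0.0986,0,-1],[-0.18,0,0.063,0,0.0986,0,-1]]])

```text
time_s: 13.15
tcp_pos: [0.411, -0.2471, 0.2046]
tool_rot: [-0.428, -1.536, -0.424]
ft_force: [0.2, 0.1, -1.3]
finger_gap: 0.0598
finger_force: 25.0
```

```bash
python3 -c "
from h import *
s=sense();print(s['time_s'],s['tcp_pos'],s['finger_gap'],s['ft_force'],s['joint_positions'])
print(to([.4114,-.2472,.105],inward(-31)))
save('scene','pics/s3.png')
c=lambda im,x,y,w,h:cv2.resize(im[y:y+h,x:x+w],(640,480),interpolation=cv2.INTER_CUBIC)
cv2.imwrite('pics/c3.png',c(cv2.imread('pics/s3.png'),160,80,200,150))"
```

```text
13.15 [ 0.41102331 -0.24706906  0.20462499] 0.05975398425462303 [ 0.23293599  0.06529906 -1.34700626] [-0.5574653   0.88158651  1.46476587 -0.02045504  2.35786412 -1.58504983]
[-6.642e-01  8.000e-04  2.800e-03  6.000e-04  2.600e-03 -1.000e-04]
```

View pics/c3.png

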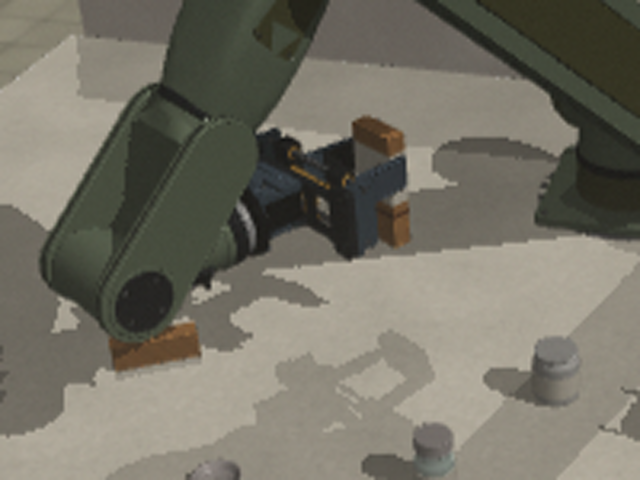

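The carton is held upright at crop (385,185) and nothing is under the wrist; the big box at crop (155,345) is off to the side. Lowering it now.

Emit:
arm_command(series=[[[-0.15,0,0.003,0,0.002,0,-1],[-0.35,0,0.003,0,0.002,0,-1],[-0.5,0,0.003,0,0.002,0,-1],[-0.6,0,0.003,0,0.002,0,-1],[-0.66,0,0.003,0,0.002,0,-1],[-0.66,0,0.003,0,0.002,0,-1],[-0.66,0,0.003,0,0.002,0,-1]]])

```text
time_s: 13.9
tcp_pos: [0.4111, -0.2473, 0.1061]
tool_rot: [-0.425, -1.528, -0.426]
ft_force: [0.2, 0.4, -2.4]
finger_gap: 0.0599
finger_force: 25.0
```

Emit:
arm_command(series=[[[-0.01,0,0,0,0,0,-1],[-0.02,0,0,0,0,0,-1],[-0.03,0,0,0,0,0,-1],[-0.04,0,0,0,0,0,-1],[-0.04,0,0,0,0,0,-1]]])

```text
time_s: 14.4
tcp_pos: [0.4108, -0.2471, 0.099]
tool_rot: [-0.425, -1.527, -0.426]
ft_force: [0.2, -0.6, -2.4]
finger_gap: 0.0593
finger_force: 25.0
```

```bash
python3 -c "
from h import *
s=sense();print(s['time_s'],s['tcp_pos'],s['finger_gap'],s['ft_force'],s['joint_positions'])
print(to([.4114,-.2472,.094],inward(-31)))"
```

```text
14.4 [ 0.41077887 -0.24707131  0.0990458 ] 0.05929794162697397 [ 0.2309037  -0.58729492 -2.43997427] [-0.55769704  1.02612007  1.47075171 -0.01819207  2.21757091 -1.5818208 ]
[-0.0336  0.0014 -0.0041  0.0007 -0.0007  0.    ]
```

Emit:
arm_command(series=[[[-0.01,0,0,0,0,0,-1],[-0.02,0,0,0,0,0,-1],[-0.028,0,0,0,0,0,-1],[-0.028,0,0,0,0,0,-1]]])

```text
time_s: 14.8
tcp_pos: [0.4108, -0.2471, 0.0948]
tool_rot: [-0.425, -1.526, -0.426]
ft_force: [-0.2, -0.4, -2.2]
finger_gap: 0.0599
finger_force: 25.0
```

Emit:
arm_command(series=[[[-0.008,0,0,0,0,0,-1],[-0.016,0,0,0,0,0,-1],[-0.016,0,0,0,0,0,-1]]])

```text
time_s: 15.1
tcp_pos: [0.4108, -0.2471, 0.0925]
tool_rot: [-0.425, -1.527, -0.426]
ft_force: [-0.4, -0.4, -2.7]
finger_gap: 0.0599
finger_force: 25.0
```

Emit:
arm_command(series=[[[-0.006,0,0,0,0,0,-1],[-0.012,0,0,0,0,0,-1],[-0.012,0,0,0,0,0,-1]]])

```text
time_s: 15.4
tcp_pos: [0.4108, -0.2471, 0.0912]
tool_rot: [-0.425, -1.526, -0.426]
ft_force: [0.3, -0.3, 0.0]
finger_gap: 0.0595
finger_force: 25.0
```

Emit:
arm_command(series=[[[-0.002,0,0,0,0,0,-1],[-0.002,0,0,0,0,0,-0.2],[-0.002,0,0,0,0,0,0.3],[-0.002,0,0,0,0,0,0.7],[-0.002,0,0,0,0,0,1],[-0.002,0,0,0,0,0,1],[0,0,-0.05,0,0,0,1],[0,0,-0.15,0,0,0,1],[0,0,-0.3,0,0,0,1],[0,0,-0.4,0,0,0,1]]])

```text
time_s: 16.4
tcp_pos: [0.4633, -0.2788, 0.0906]
tool_rot: [-0.425, -1.528, -0.426]
ft_force: [-0.1, -0.1, -0.5]
finger_gap: 0.0912
finger_force: 0.0
```

Emit:
arm_command(series=[[[0.2,0,0,0,0,0,1],[0.5,0,0,0,0,0,1],[0.8,0,0,0,0,0,1],[1,0,0,0,0,0,1],[1,0,0,0,0,0,1]]])

```text
time_s: 16.9
tcp_pos: [0.463, -0.2786, 0.245]
tool_rot: [-0.427, -1.534, -0.425]
ft_force: [-0.3, -0.5, -0.0]
finger_gap: 0.0911
finger_force: 0.0
```

```bash
python3 -c "
from h import *
s=sense();print(s['time_s'],s['tcp_pos'],s['finger_gap'],s['ft_force'])
c=lambda im,x,y,w,h:cv2.resize(im[y:y+h,x:x+w],(640,480),interpolation=cv2.INTER_CUBIC)
a=save('top','pics/t4.png');b=save('scene','pics/s4.png')
cv2.imwrite('pics/c4.png',np.hstack([cv2.resize(np.ascontiguousarray(a[200:320,330:450,::-1]),(400,400)),cv2.resize(np.ascontiguousarray(b[90:210,230:350,::-1]),(400,400))]))"
```

```text
16.9 [ 0.46295783 -0.27858633  0.24495121] 0.09106475088558338 [-0.31838434 -0.52593738 -0.04452364]
```

View pics/c4.png

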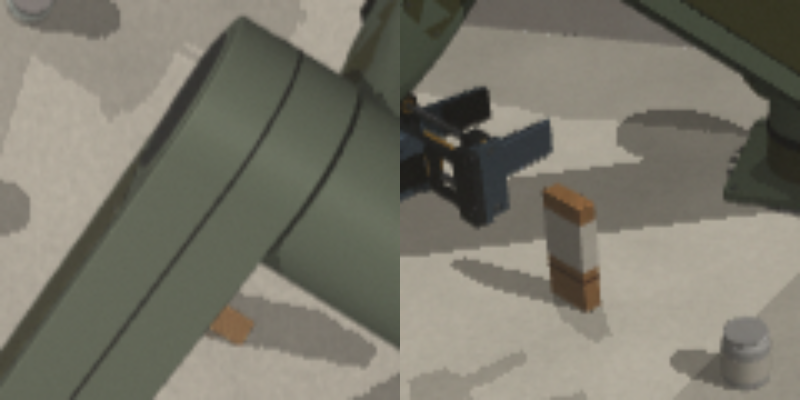

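The carton stands free and upright; its top is at scene pixel (281,151). Swinging the tool back to vertical to take it from above.

Emit:
arm_command(series=[[[0.2,0,0,0,-0.045,0,1],[0.3,0,0,0,-0.09,0,1],[0.4,0,0,0,-0.135,0,1],[0.4,0,0,0,-0.18,0,1],[0.4,0,0,0,-0.225,0,1],[0.4,0,0,0,-0.27,0,1],[0.4,0,0,0,-0.315,0,1],[0.4,0,0,0,-0.36,0,1],[0.4,0,0,0,-0.405,0,1],[0.4,0,0,0,-0.45,0,1]]])

```text
time_s: 18.0
tcp_pos: [0.4628, -0.2785, 0.2995]
tool_rot: [-0.802, -2.882, -0.063]
ft_force: [-0.4, -0.1, -0.7]
finger_gap: 0.0913
finger_force: 0.0
```

```bash
python3 -c "
from h import *
s=sense();print(s['tcp_pos'],s['joint_positions'])
print(onz('scene',(281,150.5),.132))
z=-R.from_rotvec([-.425,-1.527,-.426]).as_matrix()[:,2];print(np.array([.4108,-.2471])-.0722*z[:2])
print(to([.42,-.2525,.305],down(104)))"
```

```text
[ 0.46281417 -0.27850622  0.29948465] [-0.56172319  0.32500449  1.54596444 -0.00272791  1.42601082 -1.58871438]
[ 0.3663837  -0.19943014  0.132     ]
[ 0.34898867 -0.20978801]
[ 0.3356  0.0009  0.0154 -0.0193 -0.0469  0.2488]
```

```bash
python3 -c "
from h import *
im=cv2.imread('pics/s4.png');hs=cv2.cvtColor(im,cv2.COLOR_BGR2HSV);m=cv2.inRange(hs,(3,75,40),(25,255,255))
k=np.zeros_like(m);k[135:190,268:300]=m[135:190,268:300]
p=np.argwhere(k)[:,::-1];print('mask bbox',p.min(0),p.max(0))
c0=np.array([.349,-.21]);u=np.array([.857,-.515]);v=np.array([.515,.857])
for z in(0,.132):print(z,[proj('scene',[*(c0+a*.011*u+b*.03*v),z]).round(1).tolist() for a,b in((1,1),(1,-1),(-1,-1),(-1,1))])
q=k.copy();q[162:]=0;q[:162]=k[:162];h=np.argwhere(q)[:,::-1];print('upper brown',h.min(0),h.max(0),h.mean(0))
for y in range(144,186,2):
  r=p[p[:,1]==y][:,0]; print(y,(r.min(),r.max()) if len(r) else None,end=' ')
t=cv2.imread('pics/t4.png');hs=cv2.cvtColor(t,cv2.COLOR_BGR2HSV);m=cv2.inRange(hs,(3,75,40),(25,255,255));k=np.zeros_like(m);k[280:310,385:415]=m[280:310,385:415];p=np.argwhere(k)[:,::-1];print('top',p.min(0),p.max(0))
for z in(0,.132):print(z,[proj('top',[*(c0+a*.011*u+b*.03*v),z]).round(1).tolist() for a,b in((1,1),(1,-1),(-1,-1),(-1,1))])
"
```

```text
mask bbox [273 145] [289 182]
0 [[285.2, 183.0], [274.8, 176.6], [279.3, 174.3], [289.7, 180.6]]
0.132 [[282.9, 151.9], [271.9, 145.8], [276.7, 143.6], [287.7, 149.6]]
upper brown [273 145] [288 157] [280.18461538 150.83846154]
144 None 146 (np.int64(273), np.int64(280)) 148 (np.int64(273), np.int64(283)) 150 (np.int64(273), np.int64(287)) 152 (np.int64(274), np.int64(287)) 154 (np.int64(278), np.int64(288)) 156 (np.int64(281), np.int64(286)) 158 None 160 None 162 None 164 None 166 None 168 (np.int64(275), np.int64(277)) 170 (np.int64(275), np.int64(289)) 172 (np.int64(275), np.int64(289)) 174 (np.int64(275), np.int64(289)) 176 (np.int64(276), np.int64(289)) 178 (np.int64(278), np.int64(289)) 180 (np.int64(281), np.int64(289)) 182 (np.int64(284), np.int64(287)) 184 None top [393 292] [405 302]
0 [[377.4, 282.2], [395.5, 293.2], [391.7, 299.9], [373.7, 288.8]]
0.132 [[385.7, 283.2], [406.0, 295.5], [401.8, 303.0], [381.5, 290.7]]
```

The kinematic prediction matches both views to about 1 px, so I'll use it.

Emit:
arm_command(series=[[[0.1,0,0.015,-0.004,-0.01,0.05,1],[0.2,0,0.015,-0.008,-0.02,0.1,1],[0.3356,0,0.015,-0.012,-0.03,0.15,1],[0.3356,0,0.015,-0.016,-0.04,0.2,1],[0.3356,0,0.015,-0.0193,-0.0469,0.249,1],[0.3356,0,0.015,-0.0193,-0.0469,0.249,1],[0.3356,0,0.015,-0.0193,-0.0469,0.249,1]]])

```text
time_s: 18.7
tcp_pos: [0.4194, -0.2522, 0.3051]
tool_rot: [-1.93, -2.47, 0.001]
ft_force: [-0.5, 0.8, 0.2]
finger_gap: 0.0911
finger_force: 0.0
```

```bash
python3 -c "
from h import *
az=np.degrees(np.arctan2(.857,.515));z=-R.from_rotvec([-.425,-1.527,-.426]).as_matrix()[:,2];az=90+np.degrees(np.arctan2(z[1],z[0]));print(az,sense()['tcp_pos'])
print(to([.349,-.2098,.265],down(az)))"
```

```text
58.883003810794605 [ 0.41939068 -0.25220788  0.30510498]
[ 0.3865 -0.3858  0.271  -0.002  -0.0008  0.2506]
```

Emit:
arm_command(series=[[[0.15,-0.15,0,0,0,0.05,1],[0.3,-0.3,0.1,0,0,0.1,1],[0.3865,-0.386,0.2,-0.001,0,0.15,1],[0.3865,-0.386,0.27,-0.002,-0.001,0.2,1],[0.3865,-0.386,0.27,-0.002,-0.001,0.2506,1],[0.3865,-0.386,0.27,-0.002,-0.001,0.2506,1],[0.3865,-0.386,0.27,-0.002,-0.001,0.2506,1],[0.3865,-0.386,0.27,-0.002,-0.001,0.2506,1]]])

```text
time_s: 19.5
tcp_pos: [0.3494, -0.2101, 0.2657]
tool_rot: [2.734, 1.545, 0.0]
ft_force: [0.3, -0.2, -0.6]
finger_gap: 0.0912
finger_force: 0.0
```

```bash
python3 -c "
from h import *
print(sense()['tcp_pos'],to([.349,-.2098,.168],down(58.9)),sense()['joint_positions'])"
```

```text
[ 0.34935602 -0.21012554  0.26567947] [ 1.000e-03 -4.200e-03  6.512e-01  5.000e-04  2.000e-04  3.000e-04] [-5.69365862e-01  7.51899803e-02  1.95472354e+00 -6.05610506e-04
  1.11006358e+00 -2.71689183e-02]
```

Emit:
arm_command(series=[[[0,-0.004,0.2,0,0,0,1],[0,-0.004,0.4,0,0,0,1],[0,-0.004,0.55,0,0,0,1],[0,-0.004,0.63,0,0,0,1],[0,-0.004,0.65,0,0,0,1],[0,-0.004,0.65,0,0,0,0.3],[0,-0.004,0.65,0,0,0,-0.2],[0,-0.004,0.65,0,0,0,-0.35],[0,-0.004,0.65,0,0,0,-0.45],[0,-0.004,0.65,0,0,0,-0.5]]], squeeze=10)

```text
time_s: 20.5
tcp_pos: [0.3492, -0.2101, 0.1692]
tool_rot: [2.733, 1.542, 0.002]
ft_force: [0.6, 0.3, 0.2]
finger_gap: 0.0541
finger_force: 0.0
```

Emit:
arm_command(series=[[[0,0,0,0,0,0,-0.55],[0,0,0,0,0,0,-0.6],[0,0,0,0,0,0,-1],[0,0,0,0,0,0,-1],[0,0,0,0,0,0,-1],[0,0,0,0,0,0,-1]]], squeeze=15)

```text
time_s: 21.1
tcp_pos: [0.349, -0.2099, 0.1687]
tool_rot: [2.734, 1.542, 0.001]
ft_force: [-0.8, -0.1, 0.3]
finger_gap: 0.0221
finger_force: 15.0
```

```bash
python3 -c "
from h import *
s=sense();print(s['tcp_pos'],s['finger_gap'],s['finger_force'],s['ft_force'])
p=s['tcp_pos'];p[2]=.25;print(to(p,down(58.9)))"
```

```text
[ 0.34897696 -0.20994305  0.16872579] 0.02213426306848229 14.99941572546959 [-0.77823975 -0.09416436  0.32900354]
[-3.000e-04  1.600e-03 -5.418e-01  9.000e-04  2.000e-04 -2.000e-04]
```

Emit:
arm_command(series=[[[0,0,-0.1,0,0,0,-1],[0,0,-0.3,0,0,0,-1],[0,0,-0.6,0,0,0,-1],[0,0,-0.88,0,0,0,-1],[0,0,-0.88,0,0,0,-1]]], squeeze=25)

```text
time_s: 21.6
tcp_pos: [0.3509, -0.2111, 0.3058]
tool_rot: [2.724, 1.537, 0.01]
ft_force: [0.5, -0.6, -2.8]
finger_gap: 0.0218
finger_force: 25.0
```

```bash
python3 -c "
from h import *
s=sense();print(s['tcp_pos'],s['finger_gap'],s['ft_force'])
plan([.485,.247,.305],-8,4)"
```

```text
[ 0.35087969 -0.21105112  0.30578362] 0.021760294009888752 [ 0.51522723 -0.61737889 -2.84101879]
az now 58.854999116557366
[ 0.769 -0.204 -0.002  0.005 -0.     0.093] [ 0.384 -0.097  0.306]
[ 0.678 -0.416  0.001  0.     0.     0.093] [0.418 0.018 0.305]
[ 0.53  -0.593  0.001  0.     0.     0.093] [0.451 0.132 0.305]
[ 0.337 -0.721  0.001  0.     0.     0.093] [0.485 0.247 0.305]
```

Emit:
arm_command(series=[[[0.2,-0.05,0,0,0,0.03,-1],[0.4,-0.1,0,0,0,0.06,-1],[0.6,-0.15,0,0,0,0.093,-1],[0.77,-0.204,0,0,0,0.093,-1]]])

```text
time_s: 22.0
tcp_pos: [0.3819, -0.0936, 0.2993]
tool_rot: [2.931, 1.126, -0.0]
ft_force: [-0.1, 0.1, -1.8]
finger_gap: 0.0222
finger_force: 25.0
```

Emit:
arm_command(series=[[[0.2,-0.12,0,0,0,0.03,-1],[0.4,-0.24,0,0,0,0.06,-1],[0.6,-0.36,0,0,0,0.093,-1],[0.678,-0.416,0,0,0,0.093,-1]]])

```text
time_s: 22.4
tcp_pos: [0.4159, 0.0218, 0.299]
tool_rot: [3.063, 0.691, 0.0]
ft_force: [-0.3, -0.4, -2.0]
finger_gap: 0.0216
finger_force: 25.0
```

Emit:
arm_command(series=[[[0.15,-0.17,0,0,0,0.03,-1],[0.3,-0.34,0,0,0,0.06,-1],[0.45,-0.5,0,0,0,0.093,-1],[0.53,-0.593,0,0,0,0.093,-1]]])

```text
time_s: 22.8
tcp_pos: [0.4496, 0.1359, 0.2986]
tool_rot: [3.13, 0.236, -0.0]
ft_force: [-0.1, -0.1, -2.8]
finger_gap: 0.022
finger_force: 25.0
```

```bash
python3 - <<'E'
from h import *
s=sense();print(s['time_s'],s['tcp_pos'],s['finger_gap'],s['ft_force'])
plan([.485,.247,.305],-8,1)
# rack from initial images: accurate edge fits. print pixel points of brown mask borders
a=cv2.imread("pics/top0.png");b=cv2.imread("pics/s4.png")
c=lambda im,x,y,w,h:cv2.resize(im[y:y+h,x:x+w],(400,400),interpolation=cv2.INTER_CUBIC)
o=np.hstack([c(a,212,220,50,50),c(b,372,180,50,50)]);cv2.imwrite("pics/c5.png",np.clip(o*1.6,0,255).astype(np.uint8))
E
```

```text
22.8 [0.44959664 0.13588904 0.29860425] 0.022012903552161317 [-0.07488809 -0.10524676 -2.79315081]
az now 8.637310354215433
[ 0.345 -0.697 -0.044  0.001 -0.     0.092] [0.485 0.247 0.305]
```

View pics/c5.png

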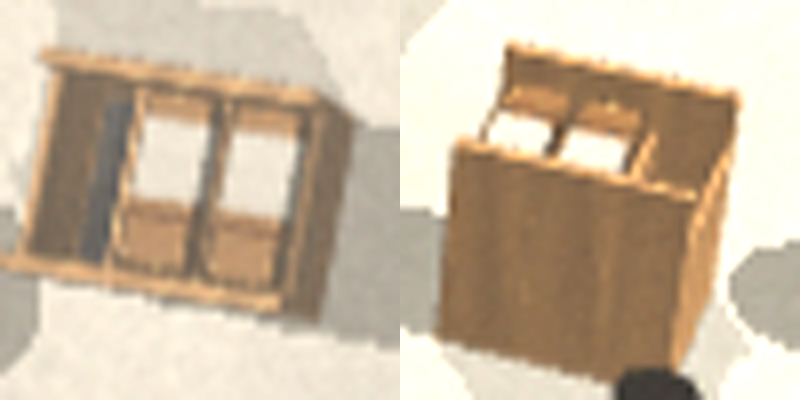

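```bash
python3 - <<'E'
from h import *
f=lambda c,o:((c[0]+.5)/8-.5+o[0],(c[1]+.5)/8-.5+o[1])
T=[(45,45),(322,88),(281,310),(0,270)];S=[(108,45),(338,93),(293,197),(55,152)]
o1,o2=(212,220),(372,180)
for n,C,o in(("top",T,o1),("scene",S,o2)):
    P=np.array([onz(n,f(c,o),.1)[:2] for c in C]);print(n,P.round(4).tolist(),P.mean(0).round(4),[np.linalg.norm(P[i]-P[i-1]).round(4) for i in range(4)])
print(two(f((162,178),o1),f((198.5,121.75),o2)))
# pad floor in top: pad visible strip right side; bay inner walls at floor
# brown mask outer silhouettes vs predicted for hypotheses of centre: side edges
for ang in(-8,):
  a=np.radians(ang);u=np.array([np.cos(a),np.sin(a)]);v=np.array([-u[1],u[0]])
  for c0 in([.482,.218],):
    c0=np.array(c0)
    for n,o in(("top",o1),("scene",o2)):
      g=lambda x,y,z:((proj(n,[*(c0+x*u+y*v),z])-np.array(o)+.5)*8-.5).round(0).tolist()
      print(n,"top corners",[g(x,y,.1) for x,y in((.038,.048),(.038,-.048),(-.038,-.048),(-.038,.048))],"base",[g(x,y,0) for x,y in((.038,.048),(.038,-.048),(-.038,-.048),(-.038,.048))],"wall75",[g(x,.048,.075) for x in(.032,-.032)],"inner wall75",[g(x,.0153,.075) for x in(.032,-.032)])
E
```

```text
top [[0.526, 0.2577], [0.5118, 0.1637], [0.4373, 0.1752], [0.4502, 0.2695]] [0.4813 0.2165] [np.float64(0.0767), np.float64(0.0951), np.float64(0.0754), np.float64(0.0952)]
scene [[0.4459, 0.1783], [0.4576, 0.2706], [0.5292, 0.2595], [0.5221, 0.1679]] [0.4887 0.2191] [np.float64(0.0769), np.float64(0.093), np.float64(0.0725), np.float64(0.0919)]
(array([0.48152539, 0.21838297, 0.09401362]), np.float64(0.0014879582344691738))
top top corners [[38.0, 44.0], [318.0, 85.0], [279.0, 309.0], [-4.0, 267.0]] base [[97.0, 75.0], [354.0, 113.0], [320.0, 319.0], [59.0, 281.0]] wall75 [[50.0, 69.0], [16.0, 254.0]] inner wall75 [[144.0, 83.0], [110.0, 267.0]]
scene top corners [[296.0, 193.0], [51.0, 137.0], [104.0, 33.0], [340.0, 84.0]] base [[266.0, 392.0], [34.0, 334.0], [85.0, 227.0], [310.0, 280.0]] wall75 [[292.0, 235.0], [329.0, 143.0]] inner wall75 [[208.0, 216.0], [248.0, 125.0]]
```

```bash
python3 -c "
from h import *
print(to([.4857,.2467,.288],down(-8.2)))"
```

```text
[ 0.3489 -0.6944  0.0691  0.0007 -0.      0.0935]
```

Emit:
arm_command(series=[[[0.1,-0.2,0,0,0,0.03,-1],[0.2,-0.4,0,0,0,0.06,-1],[0.3,-0.6,0,0.001,0,0.0935,-1],[0.349,-0.694,0,0.001,0,0.0935,-1],[0.349,-0.694,0.07,0.001,0,0.0935,-1],[0.349,-0.694,0.07,0.001,0,0.0935,-1],[0.349,-0.694,0.07,0.001,0,0.0935,-1]]])

```text
time_s: 23.5
tcp_pos: [0.4849, 0.2433, 0.2886]
tool_rot: [3.133, -0.225, 0.0]
ft_force: [0.3, -0.0, -1.1]
finger_gap: 0.0221
finger_force: 25.0
```

```bash
python3 - <<'E'
from h import *
s=sense();print(s['time_s'],s['tcp_pos'],s['ft_force'],s['joint_positions']);print(to([.4857,.2467,.276],down(-8.2)))
b=save("scene","pics/s6.png")[...,::-1];t=save("top","pics/t6.png")[...,::-1]
c=lambda im,x,y,w,h:cv2.resize(np.ascontiguousarray(im[y:y+h,x:x+w]),(400,400),interpolation=cv2.INTER_CUBIC)
cv2.imwrite("pics/c6.png",np.clip(np.hstack([c(t,205,210,60,60),c(b,365,150,80,80)])*1.5,0,255).astype(np.uint8))
# predicted carton bottom corners in scene crop (scale 5)
a=np.radians(-8.2);u=np.array([np.cos(a),np.sin(a)]);v=np.array([-u[1],u[0]]);p=s['tcp_pos'];zb=p[2]-.1687
for x,y in((.03,.011),(.03,-.011),(-.03,.011)): print(((proj("scene",[*(p[:2]+x*u+y*v),zb])-[365,150]+.5)*5).round(1))
E
```

```text
23.5 [0.48491704 0.24328331 0.28863483] [ 0.31367386 -0.01888733 -1.12902152] [ 4.44129125e-01  2.71103628e-01  1.64402906e+00 -7.17657596e-04
  1.22681493e+00  2.15836191e+00]
[ 0.0019 -0.0234  0.0842  0.0002 -0.     -0.    ]
[208.1 232.4]
[172.6 224.4]
[230.9 179.3]
```

View pics/c6.png

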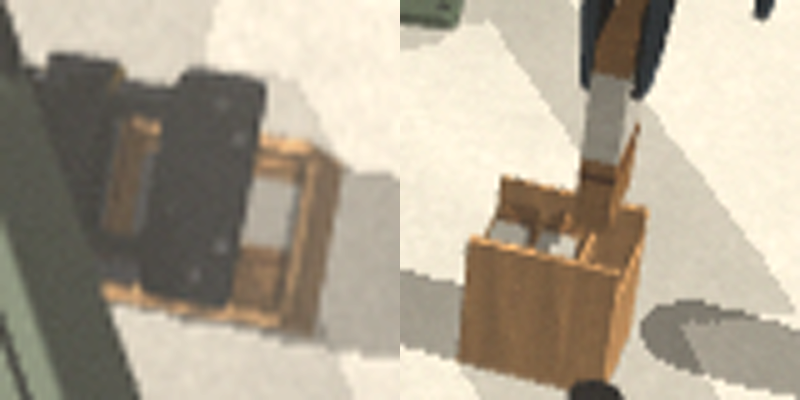

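Emit:
arm_command(series=[[[0,0,0,0,0,0,-1],[0,0,0,0,0,0,-1]]])

```text
time_s: 23.8
tcp_pos: [0.4857, 0.2442, 0.29]
tool_rot: [-3.132, 0.225, -0.005]
ft_force: [1.0, 0.0, -1.5]
finger_gap: 0.0219
finger_force: 25.0
```

```bash
python3 - <<'E'
from h import *
s=sense();print(s['tcp_pos'],to([.4857,.2467,.264],down(-8.2)))
b=cv2.imread("pics/s6.png").astype(int)
for y in(168,172,187,190): print(y,[tuple(b[y,x]) and (int(b[y,x,2]),int(b[y,x,0])) for x in range(396,418)])
a=np.radians(-8.2);u=np.array([np.cos(a),np.sin(a)]);v=np.array([-u[1],u[0]]);p=np.array([.4849,.2433,.2886])
for z in (.11,.14,.18,.2): print(z,[proj("scene",[*(p[:2]+x*u+y*v),z]).round(1).tolist() for x,y in((.03,-.011),(.03,.011),(-.03,.011))])
E
```

```text
[0.48573316 0.24416936 0.2900482 ] [-3.100e-03 -1.640e-02  1.737e-01 -5.000e-04 -9.000e-04 -1.000e-04]
168 [(142, 124), (141, 123), (144, 126), (141, 123), (140, 121), (140, 123), (103, 92), (85, 73), (85, 73), (85, 74), (86, 74), (83, 73), (86, 75), (86, 75), (100, 86), (47, 40), (33, 32), (44, 47), (98, 95), (168, 148), (171, 151), (171, 151)]
172 [(140, 122), (140, 123), (142, 125), (142, 124), (142, 125), (143, 124), (100, 86), (91, 78), (90, 78), (89, 77), (88, 76), (88, 75), (88, 77), (89, 77), (125, 108), (132, 115), (135, 117), (141, 122), (143, 123), (144, 125), (168, 148), (169, 148)]
187 [(151, 118), (135, 109), (165, 140), (166, 141), (108, 79), (68, 36), (69, 36), (73, 39), (70, 37), (72, 38), (70, 36), (69, 36), (98, 45), (100, 46), (115, 71), (141, 123), (141, 123), (142, 125), (140, 123), (146, 126), (142, 124), (139, 122)]
190 [(79, 42), (83, 44), (80, 43), (81, 44), (71, 39), (67, 35), (73, 39), (70, 36), (74, 40), (71, 38), (66, 36), (95, 46), (100, 47), (123, 82), (133, 98), (142, 115), (140, 117), (139, 117), (139, 120), (139, 123), (142, 124), (141, 123)]
0.11 [[398.7, 197.0], [405.8, 198.6], [410.3, 187.9]]
0.14 [[399.7, 189.0], [406.9, 190.6], [411.5, 180.1]]
0.18 [[401.1, 178.1], [408.4, 179.6], [413.0, 169.2]]
0.2 [[401.8, 172.4], [409.2, 173.9], [413.9, 163.7]]
```

Emit:
arm_command(series=[[[0,-0.018,0.03,0,0,0,-1],[0,-0.02,0.06,0,0,0,-1],[-0.003,-0.02,0.09,0,0,0,-1],[-0.003,-0.02,0.12,0,0,0,-1],[-0.003,-0.02,0.14,0,0,0,-1],[-0.003,-0.02,0.155,0,0,0,-1],[-0.003,-0.02,0.17,0,0,0,-1],[-0.003,-0.02,0.17,0,0,0,-1]]])

```text
time_s: 24.6
tcp_pos: [0.4857, 0.2477, 0.2638]
tool_rot: [-3.133, 0.224, -0.003]
ft_force: [-0.3, 0.3, -1.8]
finger_gap: 0.022
finger_force: 25.0
```

```bash
python3 -c "
from h import *
s=sense();print(s['tcp_pos'],s['ft_force'],s['wrist_torque'],to([.4857,.2472,.263],down(-8.2)))"
```

```text
[0.48567408 0.24768427 0.26379703] [-0.33820184  0.25453006 -1.8351207 ] [-0.08871174  0.14724101  0.01611459] [ 0.0006  0.0032  0.0053 -0.0003 -0.0006  0.    ]
```

Emit:
arm_command(series=[[[0,0.002,0.03,0,0,0,-1],[0,0.002,0.06,0,0,0,-1],[0,0.002,0.09,0,0,0,-1],[0,0.002,0.11,0,0,0,-1],[0,0.002,0.125,0,0,0,-1],[0,0.002,0.14,0,0,0,-1],[0,0.002,0.14,0,0,0,-1]]])

```text
time_s: 25.3
tcp_pos: [0.4857, 0.2475, 0.2428]
tool_rot: [-3.133, 0.224, -0.003]
ft_force: [0.8, 0.1, -2.5]
finger_gap: 0.022
finger_force: 25.0
```

```bash
python3 -c "
from h import *
s=sense();print(s['tcp_pos'],s['ft_force'],s['wrist_torque'],to([.4857,.2472,.2387],down(-8.2)))"
```

```text
[0.48569882 0.24746441 0.2427898 ] [ 0.80177213  0.08826075 -2.45516328] [-0.03385697  0.18176377 -0.05717935] [ 0.0002  0.0018  0.0273 -0.0004 -0.0006  0.    ]
```

Base at 0.074 and no contact. Continuing gently past the wall top.

Emit:
arm_command(series=[[[0,0,0.01,0,0,0,-1],[0,0,0.02,0,0,0,-1],[0,0,0.03,0,0,0,-1],[0,0,0.04,0,0,0,-1],[0,0,0.05,0,0,0,-1],[0,0,0.05,0,0,0,-1]]])

```text
time_s: 25.9
tcp_pos: [0.4857, 0.2474, 0.2354]
tool_rot: [-3.133, 0.224, -0.003]
ft_force: [-0.6, 0.0, -1.4]
finger_gap: 0.0218
finger_force: 25.0
```

Emit:
arm_command(series=[[[0,0,0.04,0,0,0,-1],[0,0,0.08,0,0,0,-1],[0,0,0.12,0,0,0,-1],[0,0,0.16,0,0,0,-1],[0,0,0.2,0,0,0,-1],[0,0,0.24,0,0,0,-1],[0,0,0.28,0,0,0,-1],[0,0,0.32,0,0,0,-1],[0,0,0.34,0,0,0,-1],[0,0,0.34,0,0,0,-1]]])

```text
time_s: 26.9
tcp_pos: [0.4858, 0.2475, 0.1841]
tool_rot: [-3.133, 0.224, -0.002]
ft_force: [-0.1, 0.8, -2.2]
finger_gap: 0.022
finger_force: 25.0
```

Emit:
arm_command(series=[[[0,0,0.01,0,0,0,-1],[0,0,0.02,0,0,0,-1],[0,0,0.03,0,0,0,-1],[0,0,0.03,0,0,0,-1]]])

```text
time_s: 27.3
tcp_pos: [0.4859, 0.2475, 0.18]
tool_rot: [-3.132, 0.224, -0.003]
ft_force: [0.7, 0.7, -2.6]
finger_gap: 0.0219
finger_force: 25.0
```

Emit:
arm_command(series=[[[0,0,0.006,0,0,0,-1],[0,0,0.012,0,0,0,-1],[0,0,0.018,0,0,0,-1],[0,0,0.018,0,0,0,-1]]])

```text
time_s: 27.7
tcp_pos: [0.4859, 0.2475, 0.1773]
tool_rot: [-3.132, 0.224, -0.003]
ft_force: [0.6, 0.7, -2.0]
finger_gap: 0.022
finger_force: 25.0
```

Emit:
arm_command(series=[[[0,0,0.005,0,0,0,-1],[0,0,0.01,0,0,0,-1],[0,0,0.01,0,0,0,-1]]])

```text
time_s: 28.0
tcp_pos: [0.486, 0.2475, 0.1766]
tool_rot: [-3.132, 0.224, -0.004]
ft_force: [-1.0, -0.5, 4.5]
finger_gap: 0.022
finger_force: 25.0
```

Emit:
arm_command(series=[[[0,0,0,0,0,0,-0.4],[0,0,0,0,0,0,0],[0,0,0,0,0,0,0.4],[0,0,0,0,0,0,0.4],[0,0,-0.1,0,0,0,0.4],[0,0,-0.3,0,0,0,0.4],[0,0,-0.6,0,0,0,0.4],[0,0,-0.9,0,0,0,0.4],[0,0,-0.9,0,0,0,0.4]]])

```text
time_s: 28.9
tcp_pos: [0.4879, 0.2485, 0.3176]
tool_rot: [-3.126, 0.224, -0.022]
ft_force: [-0.1, 0.6, 0.7]
finger_gap: 0.0633
finger_force: 0.0
```

Emit:
arm_command(series=[[[-0.3,0,0,0,0,0,0.4],[-0.6,0,0,0,0,0,0.4],[-0.9,0,0,0,0,0,0.4],[-0.9,0,0,0,0,0,0.4]]])

```text
time_s: 29.3
tcp_pos: [0.3474, 0.2661, 0.31]
tool_rot: [3.134, -0.219, -0.002]
ft_force: [1.1, -0.3, 0.2]
finger_gap: 0.0639
finger_force: 0.0
```

```bash
python3 - <<'E'
from h import *
s=sense();print(s['time_s'],s['tcp_pos'],s['ft_force'],s['finger_gap'])
b=save("scene","pics/s7.png")[...,::-1];t=save("top","pics/t7.png")[...,::-1]
c=lambda im,x,y,w,h:cv2.resize(np.ascontiguousarray(im[y:y+h,x:x+w]),(400,400),interpolation=cv2.INTER_CUBIC)
cv2.imwrite("pics/c7.png",np.clip(np.hstack([c(t,200,120,200,200),c(b,250,140,200,200)])*1.4,0,255).astype(np.uint8))
a=np.radians(-8.2);u=np.array([np.cos(a),np.sin(a)]);v=np.array([-u[1],u[0]]);p=np.array([.486,.2475])
for x,y in((.03,.011),(.03,-.011),(-.03,-.011),(-.03,.011)): print(((proj("scene",[*(p+x*u+y*v),.14])-[250,140]+.5)*2).round(1))
E
```

```text
29.3 [0.34736393 0.26612167 0.30998841] [ 1.06856793 -0.30428222  0.1539871 ] 0.06388151086456
[317.5 103. ]
[303.1  99.9]
[312.6  79. ]
[326.6  81.9]
```

View pics/c7.png

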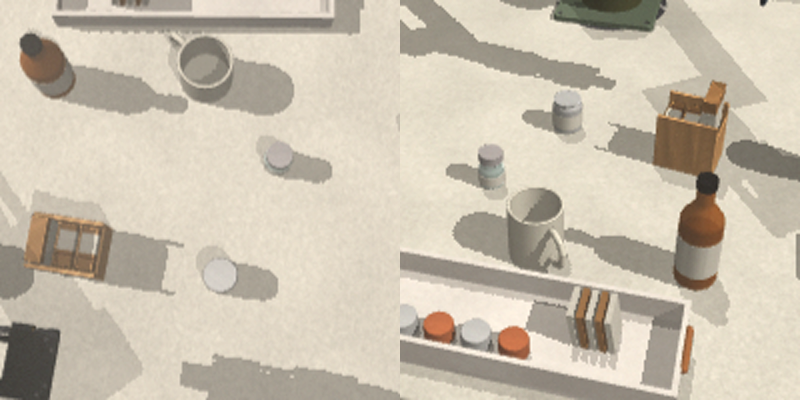

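The carton sits in the bay (scene crop (715,95), matching the prediction for a top at 140 mm). The jar stands upright at (491,165), and everything else is in its place.

```bash
python3 -c "
from workcell import sign_off
print(sign_off())"
```

```text
the job is handed in; nothing more can be done
None
```

The job is done and handed in at about 29 s: the jar stands upright on the worktop, the carton was stood on end, let go of and retaken from above, and it now rests on the floor of the empty bay. The last camera check showed nothing else moved near the rack and jar.

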